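Press the chopper blade unit into its cutout tray

TASK

Put the three-armed chopper blade unit away in its cutout tray: it fits only one of the three ways round, which you must find out, because a stud in one arm of the cutout blocks the other two ways. Press it fully home against the spring buttons, level and flush, let go of it, and leave the other things on the worktop where they are.

Things in the scene. Friction and masses are not known exactly. Their poses are not given: they have to be found in the camera images.
- blade_unit: Loose white three-armed chopper blade unit, about 0.09 kg, lying flat, grip up. Origin: centre of its underside, z up. Three equal arms along its own +x, +120 deg and -120 deg, each 28 mm wide, 14 mm thick, ending 52 mm from the centre. A grey collar of radius 19 mm round the grip reaches 17 mm above the underside. Only the +x arm (orange stripe on top at its end) is grooved below.
- grip_top (a point): Top centre of the blade unit's green upright grip block, 43 mm above the underside, axes as the unit. The block is 30 mm along the unit's x and 18 mm along its y: pinch it across either, above the collar, or press on its top with closed fingers.
- groove (a point): Underside of the blade unit's +x arm, 36 mm from the centre, mid-groove. The groove runs right across the arm, 18 mm wide (27 to 45 mm from the centre), 9 mm deep. The other two arms are flat underneath.
- tray: Fixed grey square cutout tray, 152 x 152 x 21 mm high, on the worktop. Origin: centre of its underside, z up. In its top, centred, a 15 mm deep cutout of the blade unit's outline, arms along the tray's own +x, +120 deg and -120 deg, 2 mm clearance all round. Wrong way round the unit stops on a hidden stud 8 mm above home: lift it, turn it 120 deg either way and try again.
- pocket_floor (a point): Centre of the cutout's black floor, 6 mm above the worktop, axes as the tray. The blade unit's origin belongs here. In ONE arm of the cutout, 36 mm from this point, stands a black key stud, 10 mm diameter, 8 mm high; which arm differs from time to time and is not reported. Only that arm takes the unit's grooved arm.
- mouth (a point): Centre of the cutout's mouth, level with the tray top, 21 mm above the worktop. The walls have a 3 mm 45-degree lead-in round the mouth. With the unit home, the flat top of its arms is 1 mm below this. A fixed microwave, 276 mm high, stands at the back: its near side runs from x 0.57, y 0.22 to x 0.63, y -0.14; do not swing the arm through it.
- button_x (a point): Nose of the black sprung button in the end wall of the cutout's +x arm, standing 3.5 mm out, 4 mm above the floor; the other two arm ends have the same. They resist over about the last 10 mm; pressing the unit home past all three takes about 3 to 12 N.
- lid_green: Bystander: green jar lid lying flat, 92 mm diameter, 18 mm high; origin at the centre of its underside.
- jigger: Bystander: steel double measure, 45 mm diameter, 78 mm high; origin at the centre of its underside.
- beaker: Bystander: small clear glass, 48 mm diameter, 60 mm high; origin at the centre of its underside.
- spoon_bar: Bystander: teaspoon lying flat, 130 mm long along own x, 26 mm wide, 11 mm high; origin at the centre of its underside.
- timer: Bystander: white kitchen timer, 27 x 68 x 66 mm high; origin at the centre of its underside.

How it is judged:
By the outcome, as a careful person would: the job done as asked, in the order asked, and still so for the second after the job is handed in, with the robot touching nothing.
It also fails if it takes over 67 s, if anything falls off the work surface, if the arm or the gripper's body presses on something with over 40 N, if the wrist force passes 120 N, or if a joint passes its speed limit or range.

ROBOT

A 6-joint arm with a two-finger parallel gripper is mounted at the origin on a cart in front of the work surface, level with it; the furniture and walls round the work are solid. World frame = base frame: x ahead of the robot, y to its left, z up, the work surface at z = 0. Lengths are in m, angles in rad, forces in N, time in s.
With the tool pointing down it reaches from about 0.3 to 0.825 m from the base axis. Payload 5.4 kg.
Tool frame: the origin (TCP) lies at the very end of the fingers, on their centre line; the grasp point (between the pads) lies 19 mm behind it; z points along the fingers, x is the direction in which the jaws open and shut, and the axes are right-handed (so a half turn about z gives the same grasp; the last joint's range is limited). The gripper opens to 92 mm and grips with 3 to 60 N. Pads are 20 mm wide; open, the fingers measure 128 mm over their backs; the gripper's body (75 mm by 189 mm) begins 69 mm behind the grasp point.
Start: joints at [1.136, 0.158, 1.597, -0, 1.386, -0.21], TCP at [0.128, 0.561, 0.215] pointing down, gripper open.
Joint ranges: [-2.91, 2.91], [-0.94, 2.29], [0.18, 2.7], [-1.29, 4.43], [0.17, 2.64], [-3, 3]. Speed limits (rad/s): [2.57, 2.57, 3.14, 3.14, 3.14, 3.14].

INTERFACE

Orientations are given as a rotation vector (axis times angle).
In Python, from workcell import bot gives the robot as it stands. Calls block until the motion is done:
- bot.goto(position, orientation): joint-space move of the TCP to a pose.
- bot.line_to(position, rot=None, max_speed=0.15): straight line of the TCP; rot=None keeps the orientation; max_speed is the mean speed in m/s.
- bot.set_joints(angles): joint-space move.
- bot.set_gripper(opening, newtons=None): opening from 0.0 (shut) to 1.0 (fully open); newtons is the grip in N (None keeps the last); returns when the fingers have stopped.
- bot.hold(seconds).
- bot.inverse_kinematics(position, orientation): joint angles nearest the present ones, or None.
- bot.read_camera(name): name is "side" or "top" or "wrist"; returns a dict with "pixels" (420x560x3 uint8, blue, green, red), "fx", "fy", "cx", "cy" (pixels), "R" (3x3) and "t" (3): a world point X has camera coordinates R X + t. Camera axes: x right, y down, z forward; pixel columns grow to the right and rows downward; lengths in m; the calibration is good to about 2 mm. A picture is of the moment at which its call begins. There is no depth.
A pose or a line that the arm cannot do raises bot.MotionError and nothing moves.
- bot.job_done(): hands the job in, once; it reports no verdict.
Readings, each from a call of its own:
- bot.current_clock(): time.
- bot.current_joints(): joint angles.
- bot.current_joint_vel(): joint speeds.
- bot.current_effort(): joint torques, N m.
- bot.current_ee_pos(): TCP position.
- bot.current_tool_rot(): TCP orientation.
- bot.current_contact_force(): force on the tool from outside, world axes, zero at the start.
- bot.current_ft_torque(): the same for the moment, N m.
- bot.current_opening(): opening from 0.0 (shut) to 1.0 (fully open).
Only numpy, scipy, OpenCV 4.12 (cv2) and the standard library are available. Lean on these libraries where they do the work, as an engineer would, in place of code of your own. Each camera call takes 0.05 s, during which the arm holds its last target.

## Working session

There is one attempt and no reset: what is moved stays moved. The work goes in short steps, each a Python script; the robot and the scene stay as the last script left them, time stands still between calls to the robot, and variables do not carry over. Pictures are saved under pics/ and viewed, and the job is handed in when it is done.

```bash
mkdir -p pics; ls; python3 - <<'E'
from workcell import bot
import cv2,numpy as np
print(bot.current_clock(),bot.current_tool_rot(),bot.current_ee_pos())
for n in ["side","top","wrist"]:
    c=bot.read_camera(n); cv2.imwrite(f"pics/{n}0.png",c["pixels"])
    R=np.array(c["R"]);print(n,c["fx"],c["cx"],c["cy"],"pos",-R.T@np.array(c["t"]),R[2])
E
```

```text
pics
0.0 [ 2.45594723  1.95772058 -0.00263261] [0.12792077 0.55995073 0.21362273]
side 480.38827790021264 280.3212511506266 217.5939478629944 pos [0.40863406 1.17817858 0.94862489] [ 0.12046455 -0.74690372 -0.65392899]
top 390.88678601675446 274.4339907258469 207.02383047091695 pos [0.48179287 0.16515611 1.09826637] [ 0.09590487  0.02299757 -0.9951248 ]
wrist 350.43385055819573 286.90637050701616 209.1573214594191 pos [0.04593641 0.57784962 0.38364012] [ 0.2860541  -0.06583544 -0.95594913]
```

View pics/top0.png

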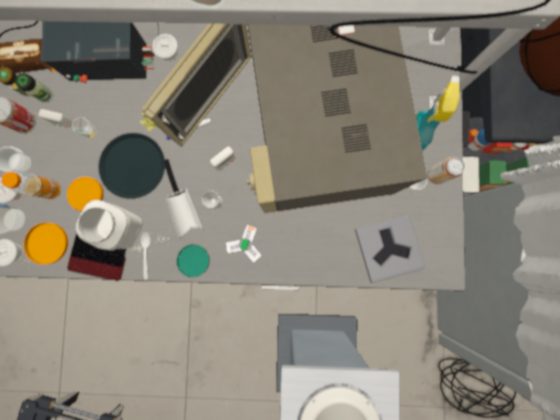

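View pics/side0.png

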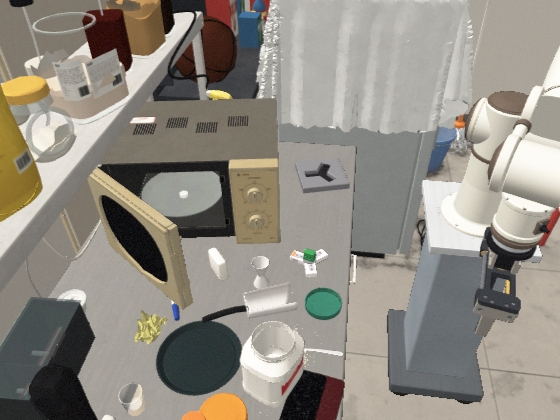

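View pics/wrist0.png

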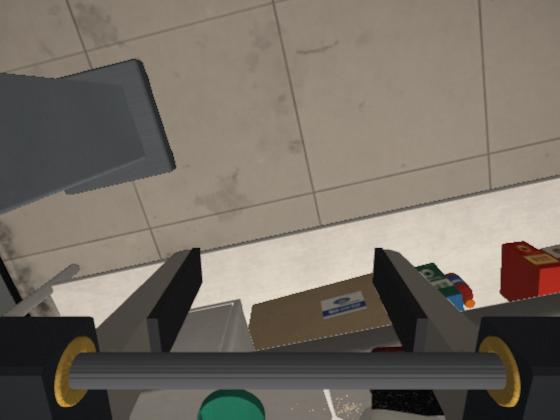

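The top view shows the unit at about (245,243) with its green grip, the tray at about (390,247), the lid at (193,260) and the jigger at (211,200). Next I'll enlarge these and measure.

```bash
cat > h.py <<'E'
from workcell import bot
import cv2,numpy as np
from scipy.spatial.transform import Rotation as Ro
def ray(c,uv,z):
    R=np.array(c["R"]);t=np.array(c["t"]);o=-R.T@t
    d=R.T@np.array([(uv[0]-c["cx"])/c["fx"],(uv[1]-c["cy"])/c["fy"],1])
    return o+d*(z-o[2])/d[2]
def proj(c,X):
    p=np.array(c["R"])@np.array(X)+np.array(c["t"]);return np.array([c["fx"]*p[0]/p[2]+c["cx"],c["fy"]*p[1]/p[2]+c["cy"]])
def crop(c,u,v,w,h,k,fn): 
    cv2.imwrite(fn,cv2.resize(c["pixels"][v:v+h,u:u+w],None,fx=k,fy=k,interpolation=cv2.INTER_CUBIC))
def cent(m): 
    ys,xs=np.nonzero(m); return xs.mean(),ys.mean()
def big(m):
    n,l,s,ce=cv2.connectedComponentsWithStats(m.astype(np.uint8)); i=1+np.argmax(s[1:,4]); return l==i,s[i,4],ce[i]
def down(yaw): # tool z down, tool x at yaw
    c,s=np.cos(yaw),np.sin(yaw); return Ro.from_matrix(np.array([[c,s,0],[s,-c,0],[0,0,-1]])).as_rotvec()
E
python3 - <<'E'
from h import *
c=bot.read_camera("top");p=c["pixels"]
crop(c,165,180,120,100,5,"pics/t1.png"); crop(c,345,200,90,90,6,"pics/t2.png")
s=bot.read_camera("side"); crop(s,230,140,140,190,3,"pics/s1.png")
hsv=cv2.cvtColor(p,cv2.COLOR_BGR2HSV).astype(int)
sub=np.zeros(p.shape[:2],bool);sub[215:275,218:270]=1
H,S,V=hsv[...,0],hsv[...,1],hsv[...,2]
g,a,ce=big(sub&(S>100)&(H>50)&(H<95));print("grip",a,ce,ray(c,ce,.043))
o,a,ce=big(sub&(S>90)&(H<22));print("orange",a,ce,ray(c,ce,.014))
sub[:]=0;sub[215:282,352:428]=1
b,a,ce=big(sub&(V<70));print("cutout",a,ce)
# tray outline
sub[:]=0;sub[205:290,345:435]=1
E
```

```text
grip 56 [244.26785714 244.08928571] [0.4810909  0.26785924 0.043     ]
orange 9 [250.77777778 228.        ] [0.52603625 0.25419668 0.014     ]
cutout 470 [390.01276596 247.66595745]
```

View pics/t1.png

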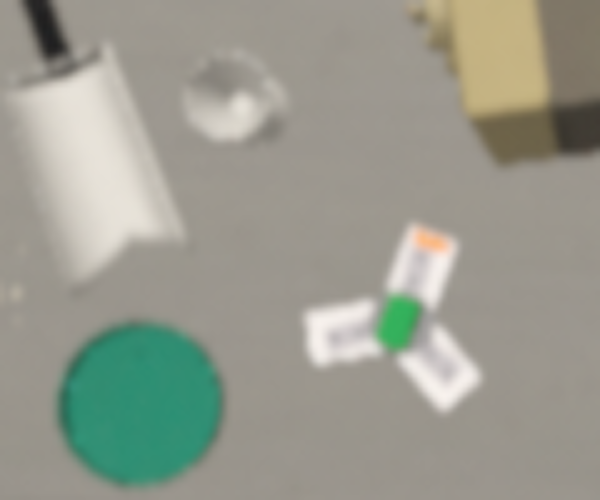

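View pics/t2.png

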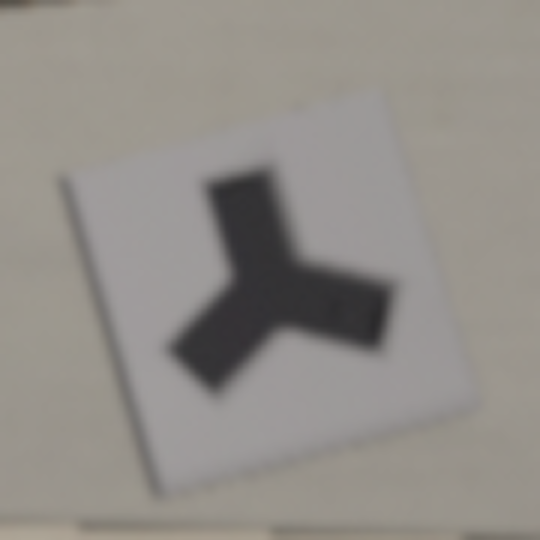

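View pics/s1.png

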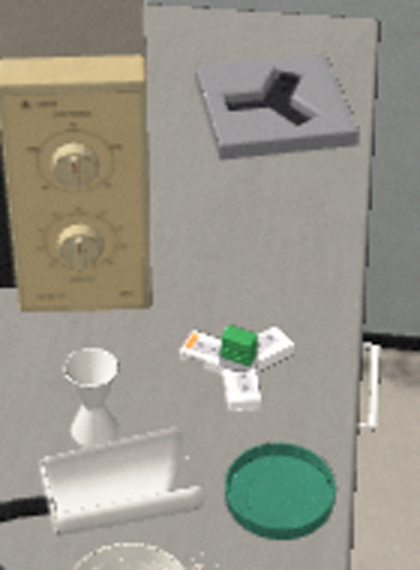

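The unit's stripe (orange) points away from the robot, so its yaw is about -17°. A faint round mark shows in the tray's right-hand arm at about (402,251). I'll look at the tray closely with the wrist camera.

```bash
python3 - <<'E'
from h import *
w=bot.read_camera("wrist");Rt=Ro.from_rotvec(bot.current_tool_rot()).as_matrix();tp=np.array(bot.current_ee_pos())
R=np.array(w["R"]);Rct=R@Rt; tct=R@tp+np.array(w["t"])   # cam = Rct*Xtool+tct
np.savez("wc.npz",Rct=Rct,tct=tct); print(tct,(Rct).round(3))
c=bot.read_camera("top");C=ray(c,(390,247.7),.021);print("tray",C)
s=bot.read_camera("side")
# choose TCP so target appears at (287,150)
def view(target,yaw,h):
    rv=down(yaw);Rw=Ro.from_rotvec(rv).as_matrix()
    d=np.array([(287-w["cx"])/w["fx"],(150-w["cy"])/w["fy"],1])
    # tool-frame ray
    o=-Rct.T@tct; dt=Rw@(Rct.T@d); ow=Rw@o
    # TCP z=h
    z=h+ow[2]; k=(target[2]-z)/dt[2]
    return np.array([*(target[:2]-(ow+dt*k)[:2]),h]),rv
P,rv=view(C,np.pi/2,0.13);print(P, bot.inverse_kinematics(P,rv))
U,rv2=view(np.array([.481,.268,.03]),1.28,0.13);print(U,bot.inverse_kinematics(U,rv2))
np.savez("views.npz",P=P,rv=rv,U=U,rv2=rv2)
E
```

```text
[0.00105286 0.03045227 0.18693076] [[ 1.    -0.    -0.001]
 [ 0.     0.956 -0.294]
 [ 0.001  0.294  0.956]]
tray [ 0.48273988 -0.12808628  0.021     ]
[ 0.530053   -0.12717783  0.13      ] [-4.57257217e-01  1.62221870e-01  1.76652140e+00 -4.44089210e-16
  1.21284938e+00 -2.02805354e+00]
[0.52772584 0.25497471 0.13      ] [ 2.44054022e-01  2.63246526e-01  1.64805238e+00 -4.44089210e-16
  1.23029375e+00 -1.03594598e+00]
```

```bash
cat >> h.py <<'E'
wc=np.load("wc.npz")
def view(target,yaw,h,row=200,fx=350.43,cx=286.9,cy=209.16):
    Rct,tct=wc["Rct"],wc["tct"]
    rv=down(yaw);Rw=Ro.from_rotvec(rv).as_matrix()
    d=np.array([0,(row-cy)/fx,1]); o=-Rct.T@tct; dt=Rw@(Rct.T@d); ow=Rw@o
    k=(target[2]-h-ow[2])/dt[2]
    return np.array([*(target[:2]-(ow+dt*k)[:2]),h]),rv
E
python3 - <<'E'
from h import *
P,rv=view(np.array([.4827,-.128,.021]),np.pi/2,.19);U,rv2=view(np.array([.481,.268,.03]),1.28,.19);print(P,U)
t0=bot.current_clock()
bot.goto([.40,.15,.26],down(np.pi/2)); bot.goto(P,rv)
c=bot.read_camera("wrist"); cv2.imwrite("pics/w_tray.png",c["pixels"]); np.savez("c_tray.npz",**c)
bot.goto([.40,.15,.26],down(np.pi/2)); bot.goto(U,rv2)
c=bot.read_camera("wrist"); cv2.imwrite("pics/w_unit.png",c["pixels"]); np.savez("c_unit.npz",**c)
print(bot.current_clock(),t0,bot.current_ee_pos())
E
```

```text
[ 0.47222584 -0.12708781  0.19      ] [0.47363499 0.27116496 0.19      ]
5.2417 0.4 [0.47415059 0.26986289 0.19067471]
```

View pics/w_tray.png

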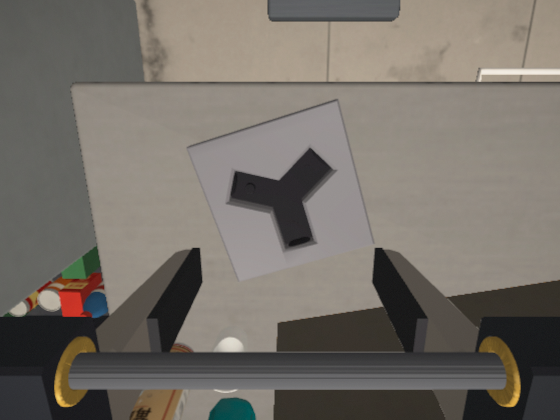

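View pics/w_unit.png

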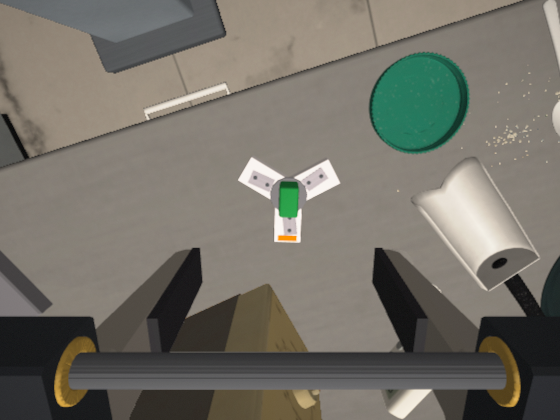

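The wrist view shows the tray with its cutout centre at about (286,200). There is a round stud at about (251,186) in the left arm. The unit's grip is at (289,198) with the stripe at (287,238). Next: enlarge and measure both.

```bash
cat > m.py <<'E'
from h import *
c=dict(np.load("c_tray.npz"));crop(c,180,90,200,200,3,"pics/w_tray_big.png")
g=cv2.cvtColor(c["pixels"],cv2.COLOR_BGR2GRAY).astype(int)
# tray-outline
sub=np.zeros(g.shape,np.uint8);sub[90:290,180:385]=1
# rectify onto plane z=.021: 2px/mm -> measurements on metric image
def rect(c,ctr,z,half=.1,n=800):
    s=[(ctr[0]+a*half,ctr[1]+b*half) for a,b in((1,1),(1,-1),(-1,-1),(-1,1))]
    src=np.float32([proj(c,(*p,z)) for p in s]); dst=np.float32([(0,0),(n,0),(n,n),(0,n)])
    return cv2.warpPerspective(c["pixels"],cv2.getPerspectiveTransform(src,dst),(n,n),flags=cv2.INTER_CUBIC)
C=np.array([.4827,-.128])
im=rect(c,C,.021);cv2.imwrite("pics/rect.png",cv2.resize(im,(600,600)))
def w(px): return C+.1-np.array([px[1],px[0]])/4000
gg=cv2.cvtColor(im,cv2.COLOR_BGR2GRAY)
hsv=cv2.cvtColor(im,cv2.COLOR_BGR2HSV)
b=cv2.GaussianBlur(im,(9,9),0).astype(int)
m=((b[...,0]-b[...,2])>6)&(gg>90)   # bluish grey tray vs. warm worktop
m,a,ce=big(m); m=m.astype(np.uint8)
cn=max(cv2.findContours(m,0,2)[0],key=cv2.contourArea); r=cv2.minAreaRect(cn)
print("tray rect",w(r[0]),np.array(r[1])/4,r[2])
d,a,ce=big(gg<85); print("dark",a/16,w(ce))
cn=max(cv2.findContours(d.astype(np.uint8),0,2)[0],key=cv2.contourArea)
ov=im.copy();cv2.drawContours(ov,[cn],-1,(0,0,255),2);cv2.drawContours(ov,[np.intp(cv2.boxPoints(r))],-1,(0,255,0),2);cv2.imwrite("pics/rect.png",cv2.resize(ov,(600,600)))
u=dict(np.load("c_unit.npz"));p=u["pixels"]
hsv=cv2.cvtColor(p,cv2.COLOR_BGR2HSV).astype(int);H,S,V=[hsv[...,i] for i in range(3)]
sub=np.zeros(H.shape,bool);sub[150:250,230:350]=1
gm,a,ce=big(sub&(S>120)&(H>50)&(H<80));print("grip",a,ce,ray(u,ce,.040))
om,a,co=big(sub&(S>120)&(H<22));print("orange",a,co,ray(u,co,.014))
wm,a,cw=big(sub&((S<40)&(V>150)|gm|om));print("white all",a,cw,ray(u,cw,.014))
D=ray(u,co,.014)-ray(u,ce,.040);print("yaw",np.degrees(np.arctan2(D[1],D[0])))
crop(u,220,140,140,120,4,"pics/w_unit_big.png")
E
python3 m.py
```

```text
Traceback (most recent call last):
  File "m.py", line 18, in <module>
    m,a,ce=big(m); m=m.astype(np.uint8)
           ~~~^^^
  File "h.py", line 15, in big
    n,l,s,ce=cv2.connectedComponentsWithStats(m.astype(np.uint8)); i=1+np.argmax(s[1:,4]); return l==i,s[i,4],ce[i]
                                                                       ~~~~~~~~~^^^^^^^^^
ValueError: attempt to get argmax of an empty sequence
```

View pics/w_tray_big.png

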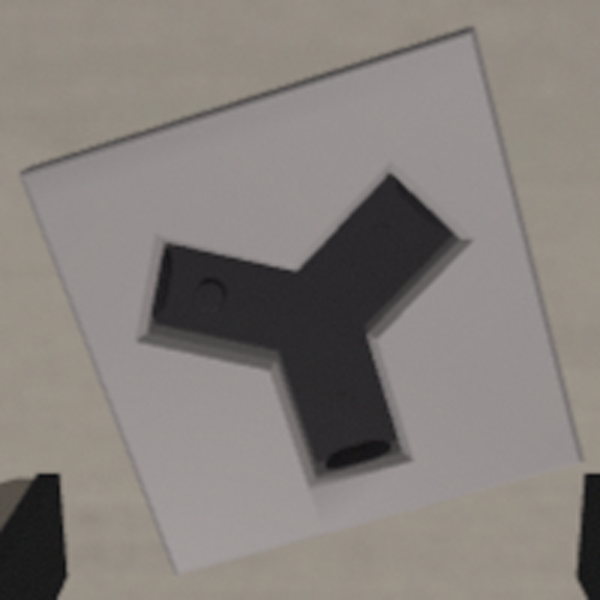

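View pics/rect.png

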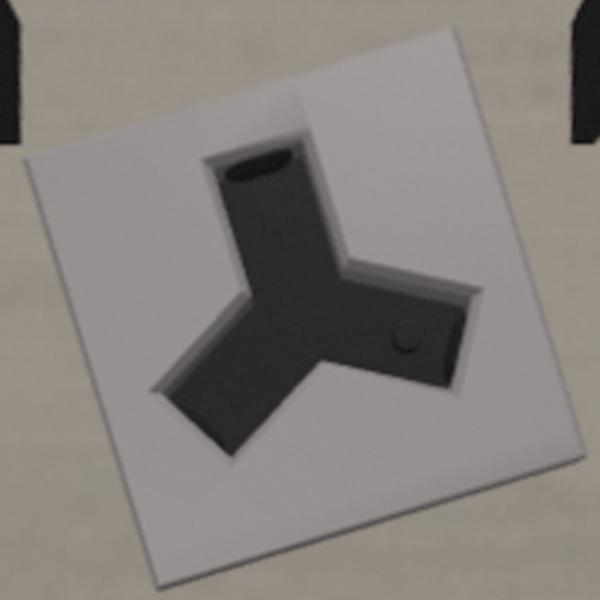

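The stud stands in the arm pointing to -y (rectified view at (405,335)); the mark in the lower-left arm at (238,400) looks flat. The tray mask came out empty, so I'll fix it.

```bash
sed -i 's/^m=((b.*/d0=b[...,0]-b[...,2];print("tray",d0[200,400],gg[200,400],"top",d0[700,750],gg[700,750]);th=(d0[200,400]+d0[700,750])\/2;m=(d0>th)/; s/^m,a,ce=big(m).*/mm=cv2.morphologyEx(m.astype(np.uint8),cv2.MORPH_OPEN,np.ones((41,41)));m,a,ce=big(mm); m=m.astype(np.uint8)/' m.py; python3 m.py
```

```text
tray -3 64 top -16 143
tray rect [ 0.47986737 -0.12978304] [151.4901123  150.97003174] 72.87693786621094
dark 4628.9375 [ 0.48022682 -0.12948133]
grip 633 [288.28120063 199.0821485 ] [0.47806008 0.26907182 0.04      ]
orange 85 [287.03529412 237.83529412] [0.52534308 0.25372564 0.014     ]
white all 1356 [287.66666667 214.04277286] [0.50018007 0.26192536 0.014     ]
yaw -17.98136933749396
```

View pics/rect.png

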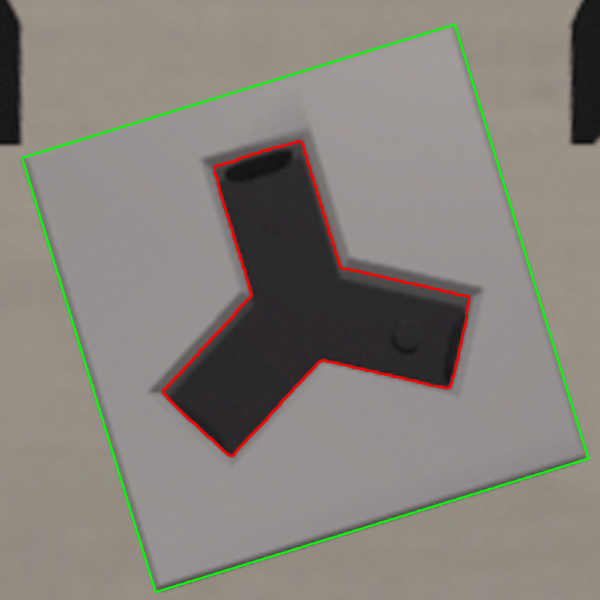

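View pics/w_unit_big.png

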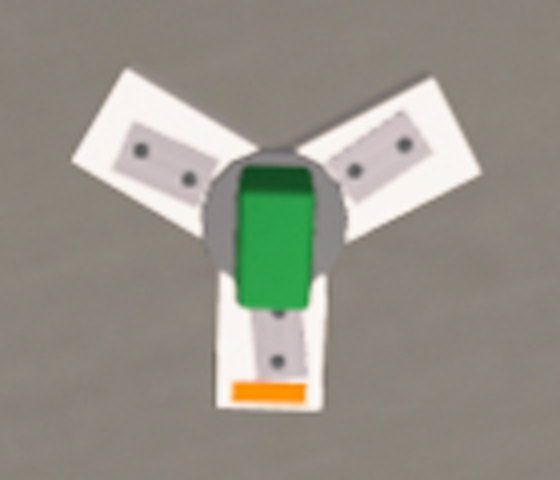

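```bash
python3 - <<'E'
from h import *
u=dict(np.load("c_unit.npz"))
px=lambda x,y:(220+(x+.5)/4-.5,140+(y+.5)/4-.5)
e=[((217,408),(323,410)),((127,68),(73,160)),((433,77),(481,172))]
M=[(ray(u,px(*a),.014)+ray(u,px(*b),.014))/2 for a,b in e]
c=np.mean(M,0);print(c)
for m in M: d=m-c;print(np.linalg.norm(d),np.degrees(np.arctan2(d[1],d[0])))
print("grip top",ray(u,px(275,251),.043))
for a,b in e: print(np.linalg.norm(ray(u,px(*a),.014)-ray(u,px(*b),.014)))
E
```

```text
[0.48057787 0.26870184 0.014     ]
0.05180374869072121 -18.223026248509917
0.05161942326131004 -138.46153979150998
0.05152529492632524 101.8354382349663
grip top [0.48036551 0.26846611 0.043     ]
0.02816040397905748
0.027184477120252938
0.027258463069876983
```

Measurements: the unit is at (0.4805, 0.2686) with yaw -18.3°. The tray is at (0.480, -0.1297) with arms at 17.1°, 137.1° and -102.9°, the stud being in the last. So I need the unit at yaw -102.9°. Picking now.

```bash
python3 - <<'E'
from h import *
rv=down(np.radians(71.7))
bot.set_gripper(.5,30)
bot.goto([.4805,.2686,.09],rv); bot.line_to([.4805,.2686,.0215],max_speed=.08)
print(bot.current_ee_pos(),bot.current_contact_force())
bot.set_gripper(0,30); print("open",bot.current_opening()*92)
bot.line_to([.4805,.2686,.12]); print(bot.current_contact_force())
bot.goto([.41,.16,.2],down(.6)); bot.goto([.478,-.1297,.19],down(np.radians(-12.9)))
print(bot.current_ee_pos(),bot.current_opening()*92,bot.current_clock())
for n in("wrist","top"):
    c=bot.read_camera(n); cv2.imwrite(f"pics/{n}2.png",c["pixels"]); np.savez(f"c_{n}2.npz",**c)
E
```

```text
[0.48103823 0.26877605 0.0220295 ] [-0.50002966 -0.08123242 -0.42748357]
open 17.89375482812494
[ 0.58070008 -0.23734423 -1.0141679 ]
[ 0.4781094  -0.12845163  0.1895171 ] 18.066084216772435 10.6833
```

View pics/wrist2.png

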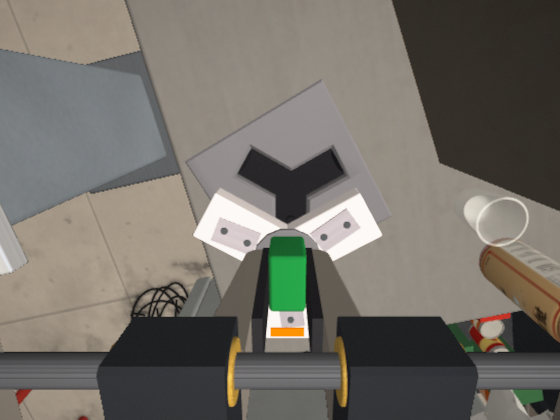

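The unit is held cleanly, stripe at (288,332) and rear arm ends at about (208,213) and (370,214). I'll check its place in the grip, then lower to just over the mouth.

```bash
python3 - <<'E'
from h import *
u=dict(np.load("c_wrist2.npz"));crop(u,180,160,220,190,3,"pics/w2big.png")
E
```

```text
(no output)
```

View pics/w2big.png

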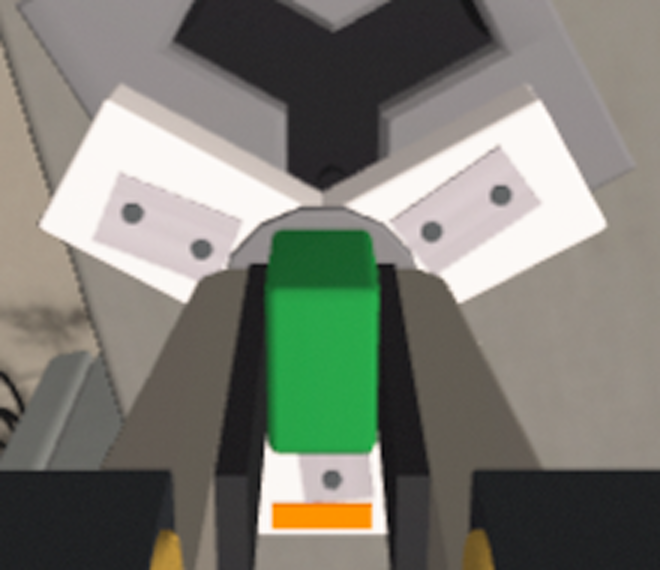

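```bash
python3 - <<'E'
from h import *
u=dict(np.load("c_wrist2.npz"))
px=lambda x,y:(180+(x+.5)/3-.5,160+(y+.5)/3-.5)
z=.1895-.0217+.014
e=[((112,102),(40,224)),((543,100),(606,226))]
M=[(ray(u,px(*a),z)+ray(u,px(*b),z))/2 for a,b in e]; L=[np.linalg.norm(ray(u,px(*a),z)-ray(u,px(*b),z)) for a,b in e]
F=(ray(u,px(257,534),z)+ray(u,px(386,534),z))/2
c=np.mean(M+[F],0);print(c,L)
for m in M+[F]: d=m-c;print(np.linalg.norm(d),np.degrees(np.arctan2(d[1],d[0])))
print(bot.current_ee_pos(),np.degrees(2*np.arctan2(*bot.current_tool_rot()[1::-1])))
E
```

```text
[ 0.47775251 -0.12919538  0.1818    ] [np.float64(0.026881526419931655), np.float64(0.026747152354282044)]
0.05109379274242554 136.97690866556493
0.05147679035405549 17.278095278544054
0.05151965151123082 -103.24081214881834
[ 0.47816907 -0.12825652  0.18984019] 347.25701977814384
```

```bash
python3 - <<'E'
from h import *
rv=down(np.radians(-12.9))
bot.line_to([.480,-.1297,.05],rv,max_speed=.1); bot.hold(.2)
f0=np.array(bot.current_contact_force());print(bot.current_ee_pos(),f0)
for z in (.044,.041,.038,.036,.034,.032,.030,.0285,.0275,.027):
    bot.line_to([.480,-.1297,z],max_speed=.03)
    f=np.array(bot.current_contact_force())-f0; p=np.array(bot.current_ee_pos());print(z,p.round(4),f.round(1),np.round(bot.current_ft_torque(),2))
    if f[2]>22 or abs(f[:2]).max()>12: print("stop");break
print(bot.current_clock())
for n in("wrist","top","side"):
    c=bot.read_camera(n); cv2.imwrite(f"pics/{n}3.png",c["pixels"])
    if n=="side": crop(c,280,130,90,80,7,"pics/s3.png")
E
```

```text
[ 0.48029125 -0.12986609  0.05041616] [-0.01590531 -1.2079828  -0.95632728]
0.044 [ 0.4797 -0.1295  0.0436] [ 0.2  1.1 -0.5] [-0.02  0.05 -0.03]
0.041 [ 0.4798 -0.1296  0.0408] [-0.3  0.9 -0.1] [-0.12  0.11  0.01]
0.038 [ 0.48   -0.1296  0.0379] [0.8 1.4 0. ] [0.01 0.01 0.04]
0.036 [ 0.4805 -0.1296  0.0363] [1.2 2.5 1.7] [ 0.24 -0.16  0.01]
0.034 [ 0.4808 -0.1297  0.0344] [4.  4.3 3.8] [ 0.44 -0.52  0.12]
0.032 [ 0.4809 -0.1298  0.0324] [4.3 4.6 3.9] [ 0.55 -0.79  0.06]
0.03 [ 0.4809 -0.1298  0.0303] [5.4 4.2 4.2] [ 0.51 -0.76  0.12]
0.0285 [ 0.4809 -0.1298  0.0289] [4.1 2.9 3.9] [ 0.57 -0.75  0.03]
0.0275 [ 0.4808 -0.1298  0.0279] [5.3 4.9 4.3] [ 0.57 -0.7   0.05]
0.027 [ 0.4809 -0.1298  0.0277] [4.4 5.4 7.4] [ 0.61 -0.45  0.04]
15.1333
```

View pics/wrist3.png

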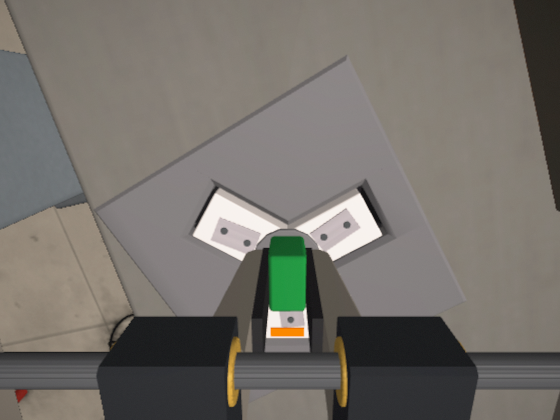

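The unit has gone down in the right arm with no stop at 8 mm: the TCP is at about home height with 7 N up. I'll let go, then press on the top with closed fingers to seat it level.

```bash
python3 - <<'E'
from h import *
bot.set_gripper(.45); bot.line_to([.480,-.1297,.075],max_speed=.1)
bot.set_gripper(0,20); bot.hold(.2)
c=bot.read_camera("wrist"); cv2.imwrite("pics/wrist4.png",c["pixels"])
f0=np.array(bot.current_contact_force())
for z in (.053,.051,.050,.049,.048,.047,.046,.045,.044):
    bot.line_to([.4805,-.1295,z],max_speed=.04)
    f=np.array(bot.current_contact_force())-f0; p=np.array(bot.current_ee_pos());print(z,p.round(4),f.round(1),np.round(bot.current_ft_torque(),2))
    if f[2]>22: print("stop");break
bot.hold(.3);print(np.array(bot.current_contact_force())-f0,bot.current_ee_pos())
bot.line_to([.4805,-.1295,.08],max_speed=.1)
bot.goto([.42,-.12,.19],down(np.pi/2));bot.hold(.3)
print(bot.current_clock())
for n in("wrist","top","side"):
    c=bot.read_camera(n); cv2.imwrite(f"pics/{n}5.png",c["pixels"]);np.savez(f"c_{n}5.npz",**c)
    if n=="side": crop(c,280,140,90,70,8,"pics/s5.png")
E
```

```text
0.053 [ 0.4805 -0.1295  0.053 ] [-0.1  1.8 -0.2] [-0.13  0.09 -0.06]
0.051 [ 0.4805 -0.1295  0.0511] [-0.1  2.1  1.2] [-0.08  0.09 -0.03]
0.05 [ 0.4805 -0.1295  0.05  ] [0.6 1.1 0.2] [-0.11  0.09  0.05]
0.049 [ 0.4807 -0.1297  0.0494] [-0.9  1.9  4.3] [-0.06  0.25  0.01]
0.048 [ 0.4808 -0.1297  0.0494] [-4.5  3.2 12.9] [ 0.29  0.93 -0.  ]
0.047 [ 0.4808 -0.1297  0.0493] [-8.7  5.4 20.5] [0.59 1.6  0.01]
0.046 [ 0.4808 -0.1297  0.0493] [-11.5   7.1  29.1] [0.86 2.3  0.01]
stop
[-10.88662937   6.48734321  28.85605727] [ 0.48078446 -0.12972985  0.04926588]
22.3167
```

View pics/wrist5.png

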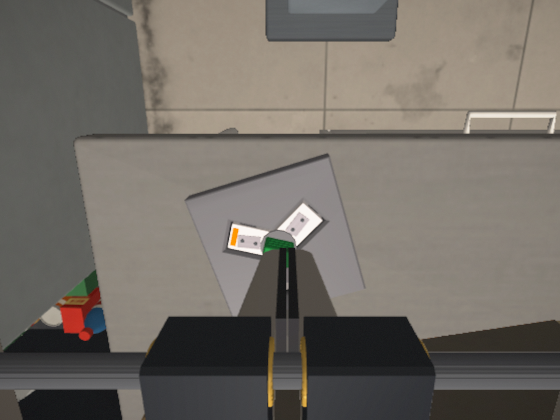

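View pics/s5.png

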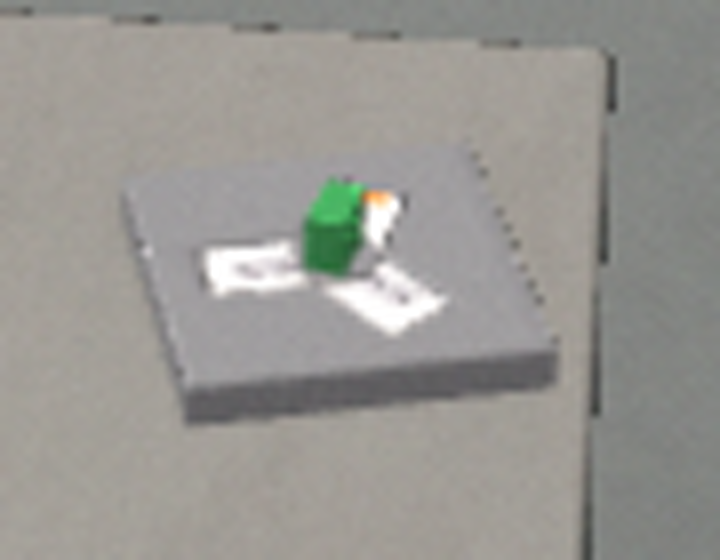

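The press met a hard stop at z 0.0493 against 0.049 expected for home, taking 29 N. Both pictures show the arms sunk in the cutout. I'll take one clean close view of all three arms to check it sits level.

```bash
python3 - <<'E'
from h import *
bot.set_gripper(1.0)
P,rv=view(np.array([.480,-.1297,.021]),np.pi/2,.15,row=190)
bot.goto(P,rv);bot.hold(.2)
c=bot.read_camera("wrist");cv2.imwrite("pics/w6.png",c["pixels"]);np.savez("c6.npz",**c)
crop(c,190,100,190,180,4,"pics/w6b.png")
c=bot.read_camera("top");cv2.imwrite("pics/top6.png",c["pixels"]);print(bot.current_clock(),P)
E
python3 - <<'E'
import cv2
i=cv2.imread("pics/w6b.png");cv2.imwrite("pics/w6c.png",cv2.resize(i,None,fx=.8,fy=.8))
E
```

```text
24.5583 [ 0.48978829 -0.12874781  0.15      ]
```

View pics/w6c.png

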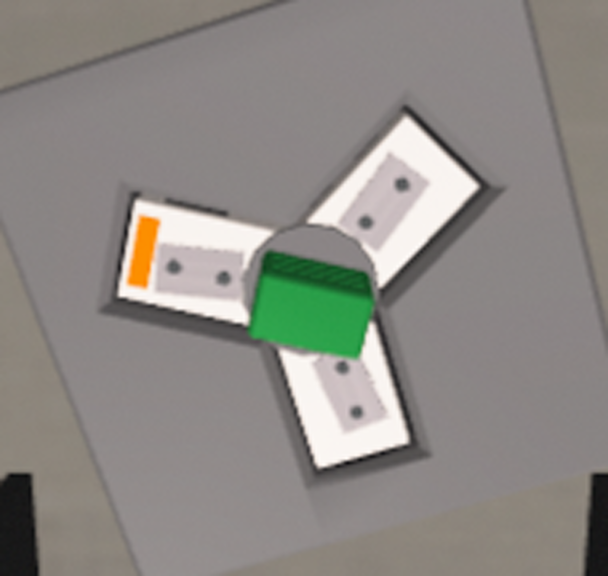

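View pics/top6.png

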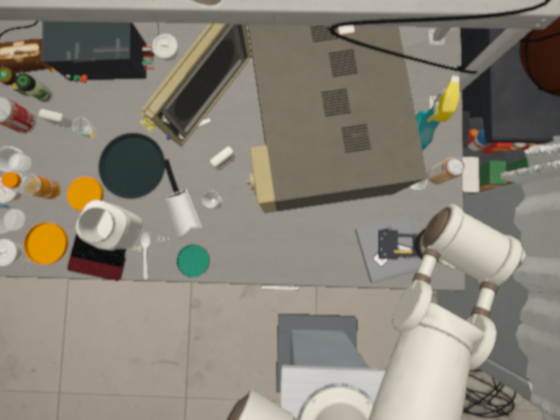

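```bash
python3 - <<'E'
from h import *
u=dict(np.load("c6.npz"))
px=lambda x,y:(190+(x+.5)/3.2-.5,100+(y+.5)/3.2-.5)
e=[((133,196),(117,297)),((406,112),(480,186)),((318,468),(411,441))]
M=[(ray(u,px(*a),.020)+ray(u,px(*b),.020))/2 for a,b in e]; L=[np.linalg.norm(ray(u,px(*a),.02)-ray(u,px(*b),.02))*1e3 for a,b in e]
c=np.mean(M,0);print(c,L)
for m in M: d=m-c;print(np.linalg.norm(d),np.degrees(np.arctan2(d[1],d[0])))
print("griptop",np.mean([ray(u,px(*q),.049) for q in((262,274),(373,293),(360,358),(250,338))],0))
E
```

```text
[ 0.48014961 -0.12982126  0.02      ] [np.float64(28.6353955023731), np.float64(28.208210115019412), np.float64(28.053390310779324)]
0.05202996303879977 -102.77492662031406
0.05183805244404908 137.12837365983506
0.05185834827949098 17.36043896260702
griptop [ 0.48013779 -0.12967568  0.049     ]
```

Arm ends measure 52.0, 51.8 and 51.9 mm from centre, assuming home height. The grip top lies within 0.2 mm of plumb over the arms, so the unit is level and centred. In the top view the lid is still at (193,260), the jigger at (211,200) and the spoon at (146,255). Backing off and handing in.

```bash
python3 - <<'E'
from h import *
p=bot.current_ee_pos();bot.line_to([.45,p[1],.22]);bot.hold(.3)
c=bot.read_camera("top")["pixels"];d=cv2.absdiff(c,cv2.imread("pics/top0.png")).max(2)[20:280,0:340];print("changed px",(d>40).sum(),np.argwhere(d>40).mean(0))
bot.job_done();print(bot.current_clock())
E
```

```text
changed px 532 [224.10338346 244.85338346]
the job is handed in; nothing more can be done
the job is handed in; nothing more can be done
```

The blade unit is in its tray with the grooved arm over the stud. It is pressed home and released, and the job is handed in. Only about 25 s of robot time had been used at my last reading, just before the final back-off.

- **Finding the way round:** the wrist camera showed the stud in the cutout arm at about -103°. I turned the unit to that direction and it went in on the first try, with no stop at 8 mm.
- **Pressing home:** the press with closed fingers on the grip met a hard stop at z 0.0493 m, against 0.049 m expected for home. The peak force was about 29 N.
- **Level and centred:** a clean wrist view after release put the unit within about 0.2 mm of the tray centre. The grip top was within 0.2 mm of directly above the arms. I judged level from that picture and did not probe each arm's height separately.
- **Other things:** in the region I compared with the first top picture (the worktop to the left of the tray), the changed pixels centre on the spot where the unit had lain. The lid, jigger and spoon were where they started by eye; I did not pick out the beaker and timer individually, and nothing was touched.

No check failed. The only mismatches were sideways forces of up to about 13 N: about 7 N on the way in, and about 13 N, probably finger friction, during the final press.

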